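Assemble the filter stack on its post

TASK

Build up the filter stack on the post of the small metal filter holder: first the perforated steel support disc, then the blue spacer ring on it, then the black clamp cap over the post on top. Each must lie flat and fully down on the one below it, and the finished stack must be let go. Leave the other things on the desk where they are.

Things in the scene. Friction and masses are not known exactly. Their poses are not given: they have to be found in the camera images.
- holder: filter holder, fixed to the desk: aluminium foot 86 mm across, rising to a round pedestal 40 mm across whose flat top is 40 mm above the desk, with a steel post 12 mm thick standing up from its middle to 88 mm above the desk (top 12 mm taper to 5 mm across). A short outlet spout points sideways from the pedestal along -x, 34 mm out from the axis, 23 mm up. Origin: on the desk, on the post's axis, z up
- seat (a point): centre of the flat top of the holder's pedestal, on the post's axis, 40 mm above the desk; z up. The support disc's underside belongs here
- post_tip (a point): top of the holder's post, 48 mm above the seat
- support: perforated support disc, bright steel with rings of small dark holes, 52 mm across, 10 mm thick, round centre bore 15 mm, 0.12 kg nominal; lies flat on the desk. Origin: centre of its underside, z up. Grip it across its edge
- spacer: blue plastic spacer ring, 46 mm across, 16 mm thick, centre bore 15 mm, 0.05 kg nominal; lies flat on the desk. Origin: centre of its underside, z up. Grip it across its edge. Seated on the support its underside is 10 mm above the seat
- cap: black clamp cap with an orange dot on top, standing upright: flange 46 mm across and 8 mm thick, above it a ribbed knob 32 mm across from 8 to 34 mm up. Bore 15 mm across, open below, 30 mm deep; 0.08 kg nominal. Push-on, no thread. Origin: centre of its underside, z up. Grip it by the knob. Seated on the spacer its underside is 26 mm above the seat
- tape_roll: bystander: roll of beige tape, 77 mm across, 16 mm high. Origin: centre of its underside
- ocular: bystander: black microscope eyepiece standing upright, 45 mm across, 61 mm high. Origin: centre of its underside
Mind the look-alikes: they are no part of the job. What is shaped like the cap but turquoise or yellow is not meant.

How it is judged (in metres and radians):
On the way, in this order (a step that is already met when the one before it is completed fails the run):
1. the support disc lies flat on the holder's pedestal, with the post through it (horizontal distance between support and seat below 0.004 m and z of support in the frame of seat between -0.002 and 0.002 m and angle between support's own z axis and vertical below 0.06 rad and linear speed of support below 0.02 m/s), for 0.2 s.
2. the spacer ring lies flat on the support disc, with the post through it (horizontal distance between each of support, spacer and seat below 0.004 m and z of support in the frame of seat between -0.002 and 0.002 m and angle between each of support, spacer's own z axis and vertical below 0.06 rad and z of spacer in the frame of seat between 0.008 and 0.012 m and linear speed of spacer below 0.02 m/s), for 0.2 s.
At the end, for the whole second after the job is handed in: On the holder's post, centred within 4 mm, level within 0.06 rad and at rest: the support disc with its underside on the seat, the spacer with its underside 10 mm above the seat, the cap with its underside 26 mm above the seat, each within 2 mm in height; all released (all of step 2 and linear speed of each of support, cap below 0.02 m/s and horizontal distance between cap and seat below 0.004 m and z of cap in the frame of seat between 0.024 and 0.028 m and angle between cap's own z axis and vertical below 0.06 rad and contact force between the fingers and support below 0.1 N and contact force between the fingers and spacer below 0.1 N and contact force between the fingers and cap below 0.1 N); the robot touches nothing.
It fails at once if the tape roll is moved more than 30 mm from where it was (distance of tape_roll from where it was at the start of the episode above 0.03 m).
It fails at once if the ocular is moved more than 30 mm from where it was (distance of ocular from where it was at the start of the episode above 0.03 m).
It also fails if it takes over 72 s, if anything falls off the work surface, if the arm or the gripper's body presses on something with over 40 N, if the wrist force passes 120 N, or if a joint passes its speed limit or range.

ROBOT

A 6-joint arm with a two-finger parallel gripper is mounted at the origin on a cart in front of the work surface, level with it; the furniture and walls round the work are solid. World frame = base frame: x ahead of the robot, y to its left, z up, the work surface at z = 0. Lengths are in m, angles in degrees, forces in N, time in s.
With the tool pointing down it reaches from about 0.325 to 0.925 m from the base axis. Payload 3.1 kg.
Tool frame: the origin (TCP) lies between the finger pads; the fingertips stand 25 mm ahead of it and the grasp point (between the pads) lies 6 mm ahead of it (arm.tip_extent is the distance from the TCP to the fingertips, in m); z points along the fingers, y is the line along which they close (so a half turn about z gives the same grasp; the last joint's range is limited). The gripper opens to 85 mm and grips with 20 to 120 N. Pads are 22 mm wide; open, the fingers measure 114 mm over their backs; the gripper's body (76 mm by 85 mm) begins 54 mm behind the grasp point. The pads swing forward as they close: fully open they stand 13 mm farther back than shut.
Start: joints at [-75.871, 12.427, 92.441, -0, 75.132, -6.429], TCP at [0.219, -0.585, 0.256] pointing down, gripper open.
Joint ranges: [-157.48, 157.48], [-44.54, 120.13], [17.64, 146.25], [-64.5, 244.5], [7.68, 150.69], [-147.95, 147.95]. Speed limits (degrees/s): [159.86, 159.86, 180, 180, 180, 180].

INTERFACE

Orientations are given as [roll, pitch, yaw] about the fixed x, y, z axes, in that order (R = Rz(yaw) Ry(pitch) Rx(roll)).
In Python, from station import telemetry, eyes, arm gives the robot as it stands.
- The arm moves only by the tool carry_out, never from a script. Its argument "increments" is a list of rows, each an object of numbers: "tx", "ty", "tz": the shift along the tool's x, y, z in mm; "turn": the turn about the tool's z in degrees. A call has 1 to 12 rows; each row is the pose to reach, as a shift and turn from the pose commanded when the call began, along the tool's axes at that moment; what a row does not reach only later rows make up. A row lasts 1/12 s, in which the tool goes at most 41.7 mm and 7.16 degrees, less where a joint would pass 70% of its speed; a pose out of reach is approached as far as the arm can. A call with a gripper value outside its range is refused whole. "jaw" is the finger opening in mm, from 0 to 85.4, set as the call begins (left out, the last holds). The fingers move at their own pace and stop on an object; "grip_force" is the grip in N (left out, the last holds). Time passes only in rows, so rows that repeat a pose let the fingers close. It gives the time, the measured TCP pose, the force, the opening and the grip force at its end, in the units of the state.
- telemetry.get_state(): the state, without advancing time (a new reading comes with each control period).
- eyes.read_camera(name): name is "scene" or "top" or "wrist"; returns a dict with "pixels" (400x640x3 uint8, blue, green, red), "mtx" (3x3 intrinsics, pixels), "origin" and "orientation" of the camera in the world. Camera axes: x right, y up, looking along -z (the intrinsics and any distortion apply to the point x, -y, -z); pixel columns grow to the right and rows downward; lengths in m; the calibration is good to about 2 mm. A picture is of the moment at which its call begins. There is no depth.
- arm.job_done(): hands the job in; it is judged then, once.
The state is a dict: "clock": time; "joints": joint angles; "qvel": joint speeds; "tau": joint torques, N m; "eef_pos": TCP position; "eef_rot": TCP orientation; "ft_force": force on the tool from outside, world axes, zero at the start; "ft_torque": the same for the moment, N m; "opening": finger opening in m; "grip_force": force on a finger pad.
Only numpy, scipy, OpenCV 4.12 (cv2) and the standard library are available. Lean on these libraries where they do the work, as an engineer would, in place of code of your own. Each camera call takes 0.05 s, during which the arm holds its last target. There are 200 camera calls.

## Working session

There is one attempt and no reset: what is moved stays moved. The work goes in short steps, Python scripts to look and compute and a tool call to move; the robot and the scene stay as the last step left them, time stands still between calls to the robot, and variables do not carry over. Pictures are saved under pics/ and viewed, at most 10 in all, crops included, and the job is handed in when it is done.

Besides the shell and the picture viewer there is one more tool, called after ">>>" by a JSON object that holds its "api" and its "payload". carry_out: Moves the arm, as the interface text tells. Its arguments: {"type":"object","properties":{"increments":{"type":"array","items":{"type":"object","properties":{"tx":{"type":"number"},"ty":{"type":"number"},"tz":{"type":"number"},"turn":{"type":"number"}}}},"jaw":{"type":"number"},"grip_force":{"type":"number"}},"required":["increments"]}

```bash
mkdir -p pics; cat > h.py <<'E'
import numpy as np, cv2
from scipy.spatial.transform import Rotation as R
from station import telemetry, eyes, arm
def cam(n):
    c=eyes.read_camera(n); return c
def rot(o):
    o=np.array(o,float)
    if o.shape==(3,3): return o
    if o.size==4: return R.from_quat(o).as_matrix()
    return R.from_euler('xyz',o,degrees=True).as_matrix()
def pix(c,u,v,z):
    K=np.array(c['mtx']); d=np.linalg.inv(K)@[u,v,1]; d=rot(c['orientation'])@[d[0],-d[1],-d[2]]
    o=np.array(c['origin']); return o+d*(z-o[2])/d[2]
def proj(c,p):
    q=rot(c['orientation']).T@(np.array(p)-c['origin']); q=np.array(c['mtx'])@[q[0],-q[1],-q[2]]; return q[:2]/q[2]
E
python3 - <<'E'
from h import *
for n in ['top','scene']:
    c=cam(n); cv2.imwrite(f'pics/{n}0.png',c['pixels']); print({k:v for k,v in c.items() if k!='pixels'})
print(telemetry.get_state())
E
```

```text
{'mtx': array([[474.14682088,   0.        , 324.49062125],
       [  0.        , 474.14682088, 198.3279196 ],
       [  0.        ,   0.        ,   1.        ]]), 'origin': array([0.34547227, 0.01000987, 1.25862233]), 'orientation': array([ 10.6180582 ,  -0.46873038, -89.38514753])}
{'mtx': array([[469.85420218,   0.        , 320.04253672],
       [  0.        , 469.85420218, 204.47421124],
       [  0.        ,   0.        ,   1.        ]]), 'origin': array([-0.27236276,  0.51844541,  0.68107162]), 'orientation': array([  59.02918546,    1.32341908, -122.09333582])}
{'clock': 0.1, 'joints': array([-7.58699834e+01,  1.24720102e+01,  9.25204229e+01, -2.44614033e-03,
        7.51311056e+01, -6.42786728e+00]), 'qvel': array([-0.0340512 , -0.07851798, -0.12632607, -0.12974821, -0.00373436,
        0.05583928]), 'tau': array([-9.93885369e-04, -3.98077011e+01, -3.04972959e+01, -3.27464832e-04,
        4.20589626e-03,  2.48252405e-05]), 'eef_pos': array([ 0.21932112, -0.58452862,  0.25509301]), 'eef_rot': array([-1.79876973e+02, -1.14824129e-02,  2.05585018e+01]), 'ft_force': array([-0.51895675,  0.82214731, -0.12806518]), 'ft_torque': array([-0.06984795,  0.03864877, -0.02694742]), 'grip_force': 0.0, 'opening': 0.08542232657079017}
```

View pics/top0.png

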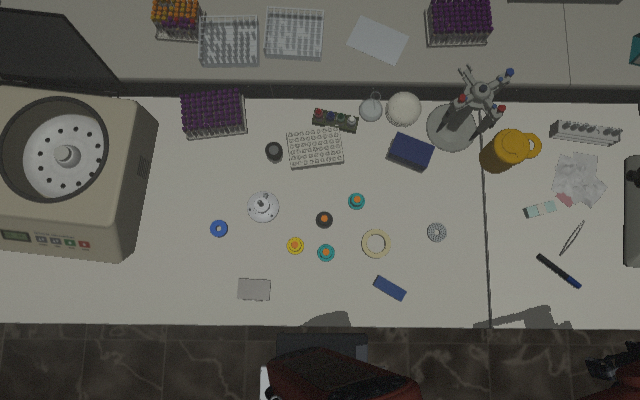

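View pics/scene0.png

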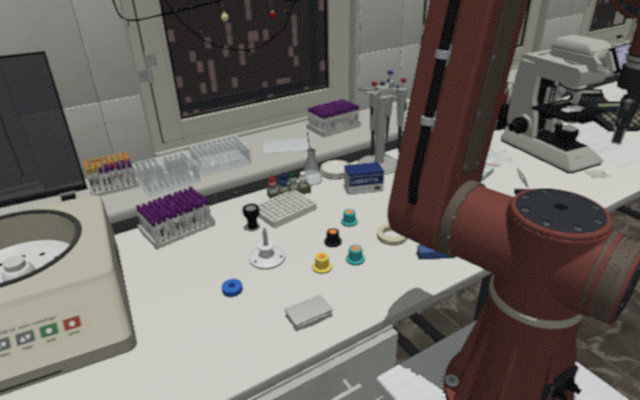

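Top view candidates:
- **Cap:** black at (324,219). The look-alikes are turquoise at (356,201) and (326,252), and yellow at (295,245). The black ocular is at (274,151).
- **Support:** perforated steel disc at (436,232).
- **Spacer:** blue ring at (219,228).
- **Holder:** (263,206).
- **Tape roll:** (376,243).

I'll check these in an enlarged crop.

```bash
python3 - <<'E'
from h import *
c=cam('top'); im=c['pixels'][140:270,200:460]
cv2.imwrite('pics/crop1.png',cv2.resize(im,None,fx=3,fy=3,interpolation=cv2.INTER_CUBIC))
for n,u,v,z in [('holderfoot',263,206,.0),('spacer',219,228,.016),('cap',324,219,.034),('support',436,232,.01),('tape',376,243,.016),('ocular',274,151,.061),('turqA',356,201,.034),('turqB',326,252,.034),('yel',295,245,.034)]:
    print(n,pix(c,u,v,z).round(3))
E
```

```text
holderfoot [0.559 0.167 0.   ]
spacer [0.496 0.279 0.016]
cap [0.52  0.003 0.034]
support [ 0.493 -0.294  0.01 ]
tape [ 0.461 -0.134  0.016]
ocular [0.694 0.136 0.061]
turqA [ 0.569 -0.08   0.034]
turqB [ 0.435 -0.003  0.034]
yel [0.452 0.077 0.034]
```

View pics/crop1.png

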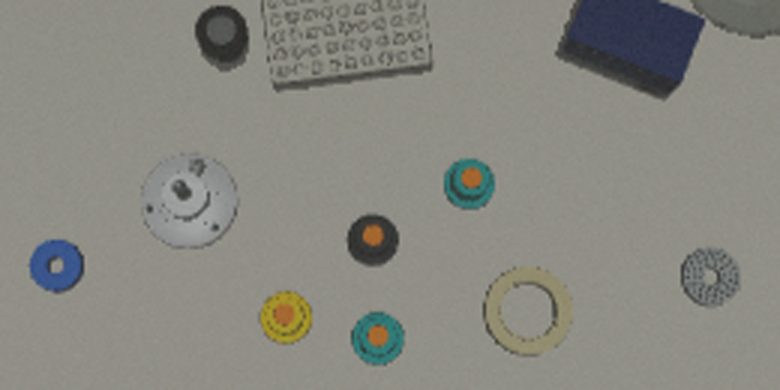

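The black cap's flange is centred near (324,220) and it is the only black one. The support disc is at (436.7,232.3), the spacer at (218.8,228.5) and the holder foot at (263.3,206.7). The choices stand, so I'll go above the support.

>>> {"api": "carry_out", "payload": {"increments": [{"tx": 358,"ty": -175,"tz": 60},{"tx": 358,"ty": -175,"tz": 60},{"tx": 358,"ty": -175,"tz": 60},{"tx": 358,"ty": -175,"tz": 60},{"tx": 358,"ty": -175,"tz": 60},{"tx": 358,"ty": -175,"tz": 60},{"tx": 358,"ty": -175,"tz": 60},{"tx": 358,"ty": -175,"tz": 60},{"tx": 358,"ty": -175,"tz": 60},{"tx": 358,"ty": -175,"tz": 60},{"tx": 358,"ty": -175,"tz": 60},{"tx": 358,"ty": -175,"tz": 60}], "jaw": 64, "grip_force": 30}}

```text
schema error: expected keys tx, ty, tz, turn
```

```bash
python3 - <<'E'
from h import *
c=cam('wrist'); cv2.imwrite('pics/w1.png',c['pixels'])
s=telemetry.get_state(); print(s['clock'],s['eef_pos'],s['eef_rot'],s['opening'],arm.tip_extent,c['origin'],c['orientation'],c['mtx'])
print(proj(c,[.493,-.294,.01]), proj(c,s['eef_pos']+[0,0,-.025]), pix(c,320,200,0))
E
```

```text
0.2 [ 0.21938716 -0.58472933  0.25545234] [-1.79914529e+02 -1.06188728e-02  2.05562189e+01] 0.08515605681966743 0.025 [ 0.29799866 -0.55507289  0.3731844 ] [-18.93053288   0.08186474 -69.45811252] [[318.87340569   0.         322.89379789]
 [  0.         318.87340569 197.4903165 ]
 [  0.           0.           1.        ]]
[ 103.24082271 -274.63565831] [323.66126094 262.67161392] [ 0.17361424 -0.59727874  0.        ]
```

View pics/w1.png

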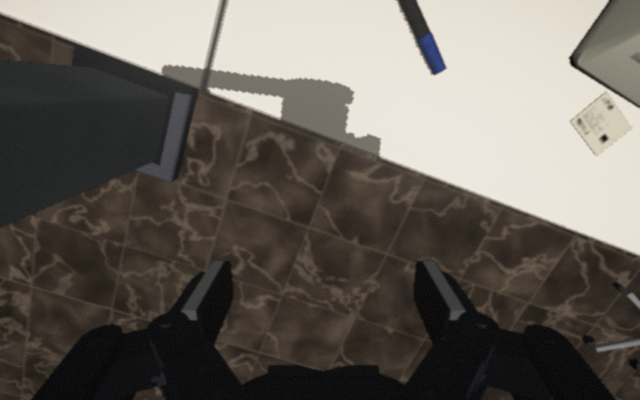

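The move was refused because every row needs "turn". The wrist view still shows the start pose, with the fingertips at (225,265) and (420,265). I'll resend it.

>>> {"api": "carry_out", "payload": {"increments": [{"tx": 358,"ty": -175,"tz": 60,"turn": 0},{"tx": 358,"ty": -175,"tz": 60,"turn": 0},{"tx": 358,"ty": -175,"tz": 60,"turn": 0},{"tx": 358,"ty": -175,"tz": 60,"turn": 0},{"tx": 358,"ty": -175,"tz": 60,"turn": 0},{"tx": 358,"ty": -175,"tz": 60,"turn": 0},{"tx": 358,"ty": -175,"tz": 60,"turn": 0},{"tx": 358,"ty": -175,"tz": 60,"turn": 0},{"tx": 358,"ty": -175,"tz": 60,"turn": 0},{"tx": 358,"ty": -175,"tz": 60,"turn": 0},{"tx": 358,"ty": -175,"tz": 60,"turn": 0},{"tx": 358,"ty": -175,"tz": 60,"turn": 0}], "jaw": 64, "grip_force": 30}}

```text
clock: 1.2
eef_pos: [0.4937, -0.2942, 0.1956]
eef_rot: [-179.9, 0.1, 20.8]
ft_force: [-0.5, 0.1, -0.3]
opening: 0.0643
grip_force: 0.0
```

```bash
cat >> h.py <<'E'
def delta(p,s=None):
    "world target -> tx,ty,tz mm from present pose"
    s=s or telemetry.get_state(); return (R.from_euler('xyz',s['eef_rot'],degrees=True).inv().apply(np.array(p)-s['eef_pos'])*1000).round(1)
E
python3 - <<'E'
from h import *
c=cam('wrist'); cv2.imwrite('pics/w2.png',c['pixels'])
s=telemetry.get_state(); print(s['clock'],s['eef_pos'],s['eef_rot'],s['opening'])
print(proj(c,[.493,-.294,.01]), delta([.493,-.294,.1]))
g=cv2.HoughCircles(cv2.medianBlur(cv2.cvtColor(c['pixels'],6),5),3,1,40,param1=100,param2=25,minRadius=15,maxRadius=60)
print(g)
E
```

```text
1.25 [ 0.49316278 -0.2953812   0.19602611] [-1.79994492e+02  5.62426184e-02  2.06484115e+01] 0.06390872612818983
[322.78043303 178.53786656] [ 0.4 -1.3 96. ]
[[[152.5 154.5  48.3]
  [ 10.5 131.5  32.3]
  [127.5   8.5  22.4]]]
```

View pics/w2.png

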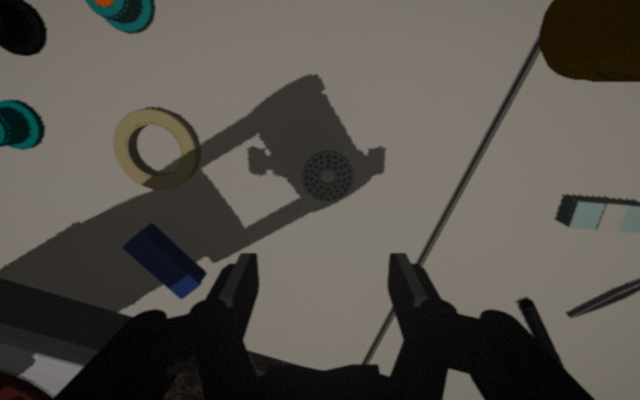

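The disc is at about (328,175) in the wrist view, with the tape at (155,148) and the blue box at (165,260). I'll refine that with code.

```bash
cat >> h.py <<'E'
def circ(c,u,v,w,r0,r1,p2=12,p1=60):
    "Hough circle within window w about u,v (upsampled x4)"
    g=cv2.cvtColor(c['pixels'],6); x,y=int(u-w),int(v-w); g=cv2.resize(g[max(y,0):y+2*w,max(x,0):x+2*w],None,fx=4,fy=4,interpolation=2)
    g=cv2.createCLAHE(3,(2,2)).apply(cv2.GaussianBlur(g,(0,0),3))
    h=cv2.HoughCircles(g,3,1,30,param1=p1,param2=p2,minRadius=int(4*r0),maxRadius=int(4*r1))
    return None if h is None else [(a/4+max(x,0),b/4+max(y,0),r/4) for a,b,r in h[0][:4]]
E
python3 - <<'E'
from h import *
c=cam('wrist')
for q in circ(c,328,176,40,21,30): print(np.round(q,1),pix(c,q[0],q[1],.01).round(4),delta(pix(c,q[0],q[1],.01)))
im=cv2.resize(c['pixels'][130:220,280:380],None,fx=6,fy=6,interpolation=2)
cv2.imwrite('pics/w3.png',cv2.convertScaleAbs(im,alpha=2))
E
```

```text
Traceback (most recent call last):
TypeError: 'NoneType' object is not iterable
```

```bash
python3 - <<'E'
from h import *
c=cam('wrist')
im=cv2.resize(c['pixels'][130:220,280:380],None,fx=6,fy=6,interpolation=2)
cv2.imwrite('pics/w3.png',cv2.convertScaleAbs(im,alpha=2.5))
for u,v in [(328,176),(329,176),(328,177)]: print(pix(c,u,v,.01).round(4),delta(pix(c,u,v,.01)))
E
```

```text
[ 0.4964 -0.3001  0.01  ] [  2.3   4.5 186.5]
[ 0.4967 -0.301   0.01  ] [  2.3   5.5 186.5]
[ 0.4954 -0.3005  0.01  ] [  1.3   4.5 186.5]
```

View pics/w3.png

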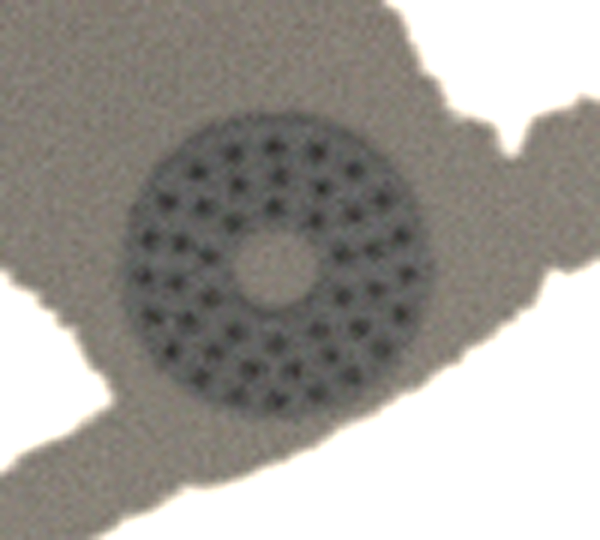

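The disc's centre is at about (326,175.3), with the pen far to the right. Finger geometry: the tip is about 15–17 mm ahead of the TCP at a 64 mm opening. I'll descend.

>>> {"api": "carry_out", "payload": {"increments": [{"tx": 3,"ty": 2.5,"tz": 40,"turn": 0},{"tx": 3,"ty": 2.5,"tz": 80,"turn": 0},{"tx": 3,"ty": 2.5,"tz": 120,"turn": 0},{"tx": 3,"ty": 2.5,"tz": 150,"turn": 0},{"tx": 3,"ty": 2.5,"tz": 165,"turn": 0},{"tx": 3,"ty": 2.5,"tz": 173,"turn": 0},{"tx": 3,"ty": 2.5,"tz": 173,"turn": 0},{"tx": 3,"ty": 2.5,"tz": 173,"turn": 0}]}}

```text
clock: 2.02
eef_pos: [0.497, -0.2983, 0.0241]
eef_rot: [179.9, -0.0, 20.5]
ft_force: [0.0, 0.4, 0.1]
opening: 0.0643
grip_force: 0.0
```

>>> {"api": "carry_out", "payload": {"increments": [{"tx": 0,"ty": 0,"tz": 0,"turn": 0},{"tx": 0,"ty": 0,"tz": 0,"turn": 0},{"tx": 0,"ty": 0,"tz": 0,"turn": 0},{"tx": 0,"ty": 0,"tz": 0,"turn": 0},{"tx": 0,"ty": 0,"tz": 0,"turn": 0},{"tx": 0,"ty": 0,"tz": 0,"turn": 0}], "jaw": 45}}

```text
clock: 2.52
eef_pos: [0.4986, -0.2985, 0.0257]
eef_rot: [179.8, -0.1, 20.6]
ft_force: [-1.3, -1.1, 6.6]
opening: 0.0497
grip_force: 31.9
```

```bash
python3 - <<'E'
from h import *
c=cam('wrist'); cv2.imwrite('pics/w4.png',c['pixels'])
E
```

```text
(no output)
```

View pics/w4.png

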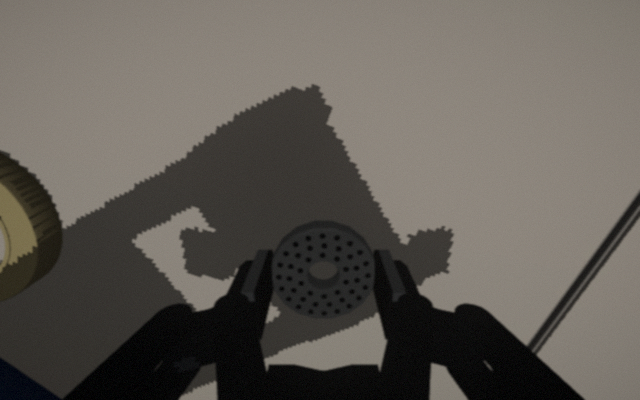

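The disc sits between the pads with its bore at (322,270), and the force shows light contact. I'll lift and carry it to the holder.

>>> {"api": "carry_out", "payload": {"increments": [{"tx": 0,"ty": 0,"tz": -30,"turn": 0},{"tx": 0,"ty": 0,"tz": -70,"turn": 0},{"tx": 0,"ty": 0,"tz": -110,"turn": 0},{"tx": 30,"ty": -60,"tz": -150,"turn": 0},{"tx": 45,"ty": -90,"tz": -170,"turn": 0},{"tx": 63,"ty": -126,"tz": -170,"turn": 0},{"tx": 81,"ty": -162,"tz": -170,"turn": 0},{"tx": 99,"ty": -198,"tz": -170,"turn": 0},{"tx": 117,"ty": -234,"tz": -170,"turn": 0},{"tx": 135,"ty": -270,"tz": -170,"turn": 0},{"tx": 153,"ty": -306,"tz": -170,"turn": 0},{"tx": 170,"ty": -340,"tz": -170,"turn": 0}]}}

```text
clock: 3.57
eef_pos: [0.5342, 0.0651, 0.1935]
eef_rot: [-180.0, -0.0, 20.6]
ft_force: [1.4, -0.5, -1.6]
opening: 0.0495
grip_force: 32.1
```

>>> {"api": "carry_out", "payload": {"increments": [{"tx": 18,"ty": -36,"tz": 0,"turn": 0},{"tx": 34,"ty": -70,"tz": 0,"turn": 0},{"tx": 36,"ty": -75,"tz": 0,"turn": 0},{"tx": 36,"ty": -75,"tz": 0,"turn": 0},{"tx": 36,"ty": -75,"tz": 0,"turn": 0},{"tx": 36,"ty": -75,"tz": 0,"turn": 0}]}}

```text
clock: 4.07
eef_pos: [0.5418, 0.1445, 0.193]
eef_rot: [180.0, 0.1, 20.5]
ft_force: [0.4, -0.4, -1.0]
opening: 0.0493
grip_force: 32.2
```

```bash
python3 - <<'E'
from h import *
c=cam('wrist'); cv2.imwrite('pics/w5.png',cv2.resize(c['pixels'][100:340,180:460],None,fx=2.5,fy=2.5,interpolation=2))
s=telemetry.get_state(); print(s['clock'],s['eef_pos'],s['eef_rot'],s['opening'],s['ft_force'])
print(proj(c,[.559,.167,.088]),proj(c,[.559,.167,.04]))
E
```

```text
4.1167 [0.54195147 0.14420334 0.19306309] [1.79979526e+02 4.27801519e-02 2.04628293e+01] 0.049059640015736164 [ 0.33789038  0.97776092 -2.23043219]
[302.1835963  175.83542055] [305.53901239 161.32764044]
```

View pics/w5.png

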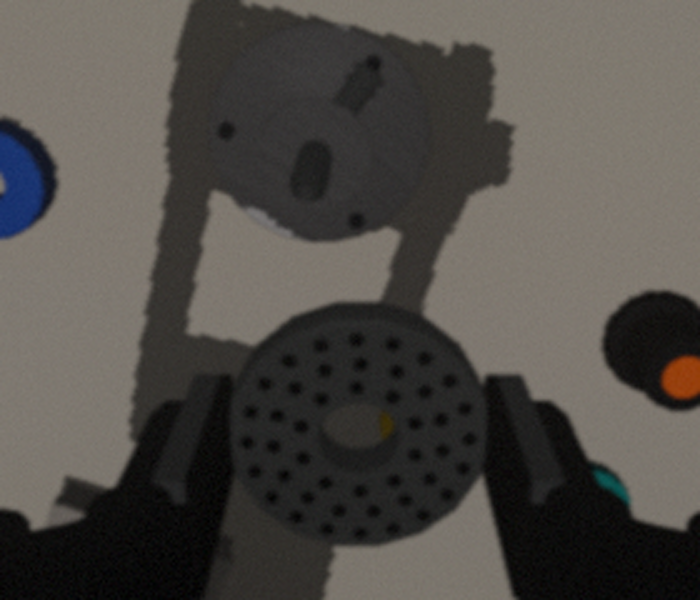

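The post tip is at about (303.2,176), the foot's centre at (308.8,152.5), and the bore of the held disc at (323.2,270). Next I'll work out the relative shift.

```bash
python3 - <<'E'
from h import *
c=cam('wrist'); s=telemetry.get_state(); print(s['eef_pos'])
d=pix(c,323.2,270,.179); t=pix(c,303.2,175.5,.088); f=pix(c,308.8,152.4,.008)
for n,p in zip('disc tip foot'.split(),(d,t,f)): print(n,p.round(4),delta(p))
c=cam('top'); print(proj(c,t),proj(c,[t[0],t[1],.04]))
im=c['pixels'][150:250,170:330]; 
E
```

```text
[0.54206739 0.14407731 0.19314828]
disc [0.5441 0.1451 0.179 ] [ 2.3 -0.2 14.1]
tip [0.5596 0.1661 0.088 ] [ 24.2 -14.5 105.1]
foot [0.5612 0.1658 0.008 ] [ 25.6 -13.8 185.1]
[259.34802879 199.65439306] [261.68333119 202.99586416]
```

>>> {"api": "carry_out", "payload": {"increments": [{"tx": 12,"ty": -8,"tz": 20,"turn": 0},{"tx": 22,"ty": -14,"tz": 50,"turn": 0},{"tx": 22,"ty": -14,"tz": 65,"turn": 0},{"tx": 22,"ty": -14,"tz": 65,"turn": 0},{"tx": 22,"ty": -14,"tz": 65,"turn": 0},{"tx": 22,"ty": -14,"tz": 70,"turn": 0},{"tx": 22,"ty": -14,"tz": 75,"turn": 0},{"tx": 22,"ty": -14,"tz": 80,"turn": 0},{"tx": 22,"ty": -14,"tz": 85,"turn": 0},{"tx": 22,"ty": -14,"tz": 90,"turn": 0},{"tx": 22,"ty": -14,"tz": 95,"turn": 0},{"tx": 22,"ty": -14,"tz": 95,"turn": 0}]}}

```text
clock: 5.22
eef_pos: [0.5582, 0.1667, 0.0976]
eef_rot: [-180.0, -0.1, 20.6]
ft_force: [1.7, 1.2, -2.2]
opening: 0.0496
grip_force: 32.0
```

>>> {"api": "carry_out", "payload": {"increments": [{"tx": 0,"ty": 0,"tz": 5,"turn": 0},{"tx": 0,"ty": 0,"tz": 10,"turn": 0},{"tx": 0,"ty": 0,"tz": 15,"turn": 0},{"tx": 0,"ty": 0,"tz": 20,"turn": 0},{"tx": 0,"ty": 0,"tz": 25,"turn": 0},{"tx": 0,"ty": 0,"tz": 28,"turn": 0},{"tx": 0,"ty": 0,"tz": 31,"turn": 0},{"tx": 0,"ty": 0,"tz": 33,"turn": 0},{"tx": 0,"ty": 0,"tz": 34,"turn": 0},{"tx": 0,"ty": 0,"tz": 34,"turn": 0}]}}

```text
clock: 6.05
eef_pos: [0.5583, 0.1667, 0.0657]
eef_rot: [180.0, -0.0, 20.6]
ft_force: [-0.6, 0.3, 6.5]
opening: 0.0495
grip_force: 32.9
```

It is seated with 6.5 N upward. I'll release and lift clear.

>>> {"api": "carry_out", "payload": {"increments": [{"tx": 0,"ty": 0,"tz": 0,"turn": 0},{"tx": 0,"ty": 0,"tz": 0,"turn": 0},{"tx": 0,"ty": 0,"tz": 0,"turn": 0},{"tx": 0,"ty": 0,"tz": 0,"turn": 0},{"tx": 0,"ty": 0,"tz": 0,"turn": 0}], "jaw": 66}}

```text
clock: 6.47
eef_pos: [0.5572, 0.1664, 0.0638]
eef_rot: [-180.0, 0.1, 20.6]
ft_force: [-0.1, -0.0, -0.5]
opening: 0.0659
grip_force: 0.0
```

>>> {"api": "carry_out", "payload": {"increments": [{"tx": 0,"ty": 0,"tz": -20,"turn": 0},{"tx": 0,"ty": 0,"tz": -60,"turn": 0},{"tx": 0,"ty": 0,"tz": -100,"turn": 0},{"tx": 0,"ty": 0,"tz": -130,"turn": 0},{"tx": -20,"ty": -20,"tz": -130,"turn": 0},{"tx": -35,"ty": -50,"tz": -130,"turn": 0},{"tx": -35,"ty": -80,"tz": -130,"turn": 0},{"tx": -35,"ty": -110,"tz": -130,"turn": 0},{"tx": -35,"ty": -128,"tz": -130,"turn": 0},{"tx": -35,"ty": -128,"tz": -130,"turn": 0},{"tx": -35,"ty": -128,"tz": -130,"turn": 0}]}}

```text
clock: 7.38
eef_pos: [0.4796, 0.2746, 0.1941]
eef_rot: [180.0, 0.0, 20.7]
ft_force: [-0.0, 0.3, 0.7]
opening: 0.0663
grip_force: 0.0
```

```bash
python3 - <<'E'
from h import *
c=cam('wrist'); s=telemetry.get_state(); print(s['clock'],s['eef_pos'],s['eef_rot'],s['opening'])
print(proj(c,[.496,.279,.016]))
t=cam('top')
a=cv2.resize(c['pixels'],None,fx=1,fy=1); b=cv2.resize(t['pixels'][180:240,200:300],None,fx=4,fy=4,interpolation=2)
a=a[:,:]; o=np.zeros((600,800,3),np.uint8); o[:400,:640]=a; o[400:600,:400]=b[:200]
# spacer by colour
h=cv2.cvtColor(c['pixels'],cv2.COLOR_BGR2HSV); m=cv2.inRange(h,(100,150,50),(125,255,255))
n,l,st,ce=cv2.connectedComponentsWithStats(m)
for i in range(1,n):
    if st[i][4]>300: print(st[i],ce[i],pix(c,*ce[i],.016).round(4))
cv2.imwrite('pics/w6.png',o)
E
```

```text
7.4333 [0.47994615 0.2738456  0.19404825] [1.79957380e+02 3.38768598e-02 2.06135721e+01] 0.06592516063214995
[324.67859317 162.90455726]
[599 377  36  23 513] [615.94736842 390.21832359] [ 0.3547 -0.1611  0.016 ]
```

View pics/w6.png

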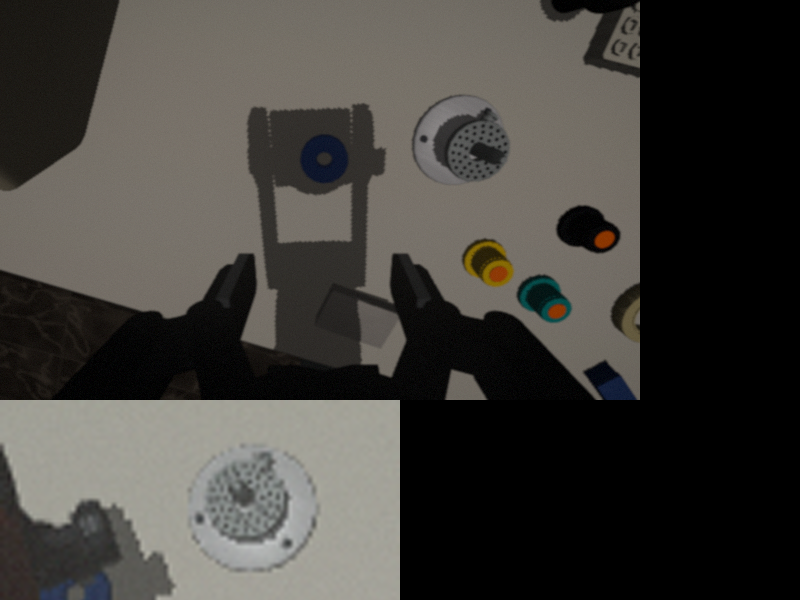

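The support disc lies flat on the pedestal with the post through it, at (478,150) in the wrist view. The spacer is at about (324,158), in shadow. That is 9 pictures viewed, so I'll locate it by colour.

```bash
cat >> h.py <<'E'
def blob(c,lo,hi,roi,z):
    u0,v0,u1,v1=roi; m=np.zeros(c['pixels'].shape[:2],np.uint8)
    m[v0:v1,u0:u1]=cv2.inRange(cv2.cvtColor(c['pixels'],cv2.COLOR_BGR2HSV),lo,hi)[v0:v1,u0:u1]
    k=max(cv2.findContours(m,0,2)[0],key=cv2.contourArea); e=cv2.minEnclosingCircle(k); M=cv2.moments(k)
    u,v=M['m10']/M['m00'],M['m01']/M['m00']; x,y,w,h=cv2.boundingRect(k); p=pix(c,u,v,z)
    print('bbox',(x,y,w,h),'centroid',(round(u,1),round(v,1)),p.round(4),'delta',delta(p)); return p
E
python3 - <<'E'
from h import *
c=cam('wrist'); blob(c,(95,100,15),(130,255,255),(280,120,370,200),.013)
E
```

```text
bbox (299, 135, 47, 48) centroid (322.2, 158.9) [0.4989 0.2812 0.013 ] delta [ 20.2  -1.1 181.1]
```

>>> {"api": "carry_out", "payload": {"increments": [{"tx": 18,"ty": -1,"tz": 40,"turn": 0},{"tx": 18,"ty": -1,"tz": 80,"turn": 0},{"tx": 18,"ty": -1,"tz": 120,"turn": 0},{"tx": 18,"ty": -1,"tz": 150,"turn": 0},{"tx": 18,"ty": -1,"tz": 162,"turn": 0},{"tx": 18,"ty": -1,"tz": 167,"turn": 0},{"tx": 18,"ty": -1,"tz": 167,"turn": 0},{"tx": 18,"ty": -1,"tz": 167,"turn": 0}], "jaw": 62}}

```text
clock: 8.2
eef_pos: [0.4985, 0.2817, 0.0291]
eef_rot: [-180.0, -0.2, 20.5]
ft_force: [0.7, -0.1, 0.5]
opening: 0.0618
grip_force: 0.0
```

>>> {"api": "carry_out", "payload": {"increments": [{"tx": 0,"ty": 0,"tz": 0,"turn": 0},{"tx": 0,"ty": 0,"tz": 0,"turn": 0},{"tx": 0,"ty": 0,"tz": 0,"turn": 0},{"tx": 0,"ty": 0,"tz": 0,"turn": 0},{"tx": 0,"ty": 0,"tz": 0,"turn": 0},{"tx": 0,"ty": 0,"tz": 0,"turn": 0}], "jaw": 38}}

```text
clock: 8.7
eef_pos: [0.499, 0.2822, 0.0304]
eef_rot: [180.0, -0.3, 20.6]
ft_force: [-0.6, -1.0, 7.2]
opening: 0.0446
grip_force: 30.3
```

```bash
python3 - <<'E'
from h import *
c=cam('wrist'); s=telemetry.get_state(); print(s['clock'],s['eef_pos'],s['eef_rot'],s['opening'],s['ft_force'])
blob(c,(95,100,15),(130,255,255),(240,200,400,360),.016)
E
```

```text
8.75 [0.49899672 0.28224518 0.03042136] [179.98860396  -0.31099129  20.58190785] 0.04406472290582956 [-0.51059159 -1.12867543  6.24031108]
bbox (276, 222, 95, 92) centroid (322.8, 268.3) [0.5019 0.2836 0.016 ] delta [ 3.1 -0.2 14.4]
```

>>> {"api": "carry_out", "payload": {"increments": [{"tx": 0,"ty": 0,"tz": -30,"turn": 0},{"tx": 0,"ty": 0,"tz": -70,"turn": 0},{"tx": 0,"ty": 0,"tz": -110,"turn": 0},{"tx": 0,"ty": 0,"tz": -130,"turn": 0},{"tx": 5,"ty": 35,"tz": -130,"turn": 0},{"tx": 9,"ty": 70,"tz": -130,"turn": 0},{"tx": 13,"ty": 105,"tz": -130,"turn": 0},{"tx": 15,"ty": 125,"tz": -130,"turn": 0},{"tx": 15,"ty": 129,"tz": -130,"turn": 0},{"tx": 15,"ty": 129,"tz": -130,"turn": 0},{"tx": 15,"ty": 129,"tz": -130,"turn": 0}]}}

```text
clock: 9.67
eef_pos: [0.5558, 0.1663, 0.1577]
eef_rot: [-180.0, -0.0, 20.5]
ft_force: [-0.2, 0.7, -0.7]
opening: 0.0444
grip_force: 31.0
```

```bash
python3 - <<'E'
from h import *
c=cam('wrist'); s=telemetry.get_state(); print(s['clock'],s['eef_pos'],s['eef_rot'],s['opening'],s['ft_force'],delta([.5582,.1667,.137]))
z=s['eef_pos'][2]-.029
blob(c,(95,100,15),(130,255,255),(240,200,400,360),z+.016)
E
```

```text
9.7167 [0.55544128 0.16668938 0.15752184] [-1.79961536e+02 -7.62507654e-03  2.05901354e+01] 0.04457922916703906 [-0.58532314  0.1376084  -0.01329712] [ 2.6  1.  20.5]
bbox (276, 222, 95, 93) centroid (322.7, 268.4) [0.5592 0.1678 0.1445] delta [ 3.9  0.2 13. ]
```

>>> {"api": "carry_out", "payload": {"increments": [{"tx": 2,"ty": 0.5,"tz": 15,"turn": 0},{"tx": 2,"ty": 0.5,"tz": 30,"turn": 0},{"tx": 2,"ty": 0.5,"tz": 36,"turn": 0},{"tx": 2,"ty": 0.5,"tz": 41,"turn": 0},{"tx": 2,"ty": 0.5,"tz": 46,"turn": 0},{"tx": 2,"ty": 0.5,"tz": 51,"turn": 0},{"tx": 2,"ty": 0.5,"tz": 56,"turn": 0},{"tx": 2,"ty": 0.5,"tz": 60,"turn": 0},{"tx": 2,"ty": 0.5,"tz": 60,"turn": 0}]}}

```text
clock: 10.47
eef_pos: [0.5582, 0.1663, 0.0968]
eef_rot: [-180.0, -0.0, 20.5]
ft_force: [1.1, 1.3, -0.9]
opening: 0.0444
grip_force: 31.0
```

>>> {"api": "carry_out", "payload": {"increments": [{"tx": 0,"ty": 0,"tz": 5,"turn": 0},{"tx": 0,"ty": 0,"tz": 10,"turn": 0},{"tx": 0,"ty": 0,"tz": 13,"turn": 0},{"tx": 0,"ty": 0,"tz": 15,"turn": 0},{"tx": 0,"ty": 0,"tz": 17,"turn": 0},{"tx": 0,"ty": 0,"tz": 18,"turn": 0},{"tx": 0,"ty": 0,"tz": 19,"turn": 0},{"tx": 0,"ty": 0,"tz": 19,"turn": 0}]}}

```text
clock: 11.13
eef_pos: [0.5584, 0.1662, 0.0804]
eef_rot: [-180.0, 0.0, 20.6]
ft_force: [-4.4, -0.2, 9.9]
opening: 0.0443
grip_force: 31.9
```

It is seated, with the underside about 50 mm above the desk. I'll release, lift and go over the black cap.

>>> {"api": "carry_out", "payload": {"increments": [{"tx": 0,"ty": 0,"tz": 0,"turn": 0},{"tx": 0,"ty": 0,"tz": 0,"turn": 0},{"tx": 0,"ty": 0,"tz": 0,"turn": 0},{"tx": 0,"ty": 0,"tz": 0,"turn": 0},{"tx": 0,"ty": 0,"tz": 0,"turn": 0}], "jaw": 60}}

```text
clock: 11.55
eef_pos: [0.5576, 0.1659, 0.0778]
eef_rot: [-180.0, 0.1, 20.6]
ft_force: [0.0, -0.3, 0.3]
opening: 0.0599
grip_force: 0.0
```

>>> {"api": "carry_out", "payload": {"increments": [{"tx": 0,"ty": 0,"tz": -20,"turn": 0},{"tx": 0,"ty": 0,"tz": -60,"turn": 0},{"tx": 0,"ty": 0,"tz": -100,"turn": 0},{"tx": 0,"ty": 0,"tz": -115,"turn": 0},{"tx": -25,"ty": 30,"tz": -115,"turn": 0},{"tx": -50,"ty": 60,"tz": -115,"turn": 0},{"tx": -75,"ty": 90,"tz": -115,"turn": 0},{"tx": -100,"ty": 120,"tz": -115,"turn": 0},{"tx": -113,"ty": 139,"tz": -115,"turn": 0},{"tx": -113,"ty": 139,"tz": -115,"turn": 0},{"tx": -113,"ty": 139,"tz": -115,"turn": 0}]}}

```text
clock: 12.47
eef_pos: [0.5007, -0.0047, 0.1932]
eef_rot: [-180.0, -0.0, 20.4]
ft_force: [-0.4, 0.3, -0.1]
opening: 0.0599
grip_force: 0.0
```

```bash
python3 - <<'E'
from h import *
c=cam('wrist'); s=telemetry.get_state(); print(s['clock'],s['eef_pos'],s['eef_rot'],s['opening'],s['ft_force'])
q=proj(c,[.52,.003,.034]); print(q); u,v=q.astype(int)
blob(c,(3,130,60),(20,255,255),(u-25,v-25,u+25,v+25),.034)
t=cam('top')
a=cv2.convertScaleAbs(cv2.resize(c['pixels'][80:360,180:580],None,fx=2,fy=2,interpolation=2),alpha=1.3); b=cv2.resize(t['pixels'][184:232,230:296],None,fx=6,fy=6,interpolation=2)
o=np.zeros((600,800,3),np.uint8); o[:560]=a; o[600-b.shape[0]:,800-b.shape[1]:]=b
cv2.imwrite('pics/w7.png',o)
E
```

```text
12.5167 [ 0.50106397 -0.00381087  0.1932727 ] [-1.79969000e+02 -2.26353180e-02  2.04790911e+01] 0.05995461603022524 [ 0.36081854  0.88726143 -1.07524449]
[322.60093832 163.58674035]
bbox (318, 151, 15, 15) centroid (323.7, 157.7) [0.5253 0.0039 0.034 ] delta [ 25.4   1.3 159.3]
```

View pics/w7.png

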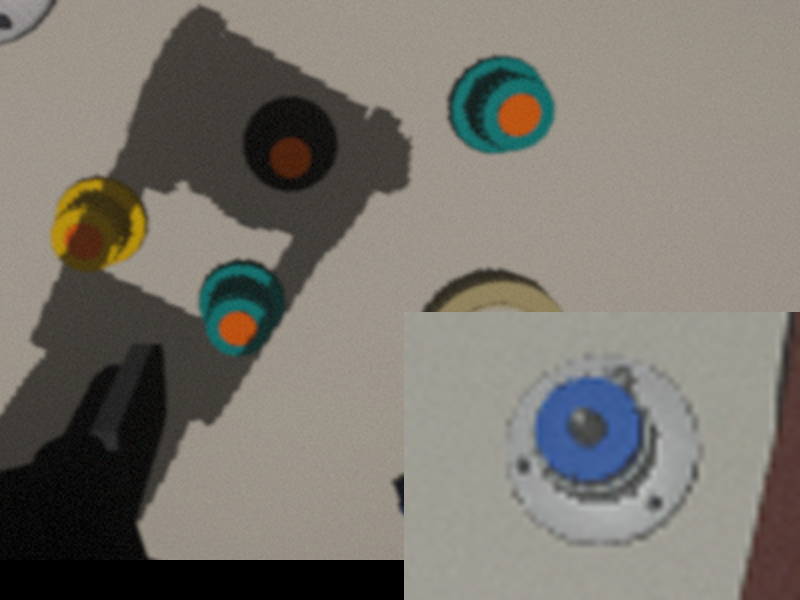

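The spacer is flat on the stack with the post through it. The black cap's orange dot is at (325.3,158.7). I'll descend on the cap.

>>> {"api": "carry_out", "payload": {"increments": [{"tx": 22.5,"ty": 2.5,"tz": 40,"turn": 0},{"tx": 22.5,"ty": 2.5,"tz": 80,"turn": 0},{"tx": 22.5,"ty": 2.5,"tz": 110,"turn": 0},{"tx": 22.5,"ty": 2.5,"tz": 135,"turn": 0},{"tx": 22.5,"ty": 2.5,"tz": 150,"turn": 0},{"tx": 22.5,"ty": 2.5,"tz": 155,"turn": 0},{"tx": 22.5,"ty": 2.5,"tz": 155,"turn": 0},{"tx": 22.5,"ty": 2.5,"tz": 155,"turn": 0}], "jaw": 54}}

```text
clock: 13.23
eef_pos: [0.5238, 0.0026, 0.0388]
eef_rot: [180.0, -0.0, 20.6]
ft_force: [-0.3, -0.4, -0.2]
opening: 0.054
grip_force: 0.0
```

>>> {"api": "carry_out", "payload": {"increments": [{"tx": 0,"ty": 0,"tz": 0,"turn": 0},{"tx": 0,"ty": 0,"tz": 0,"turn": 0},{"tx": 0,"ty": 0,"tz": 0,"turn": 0},{"tx": 0,"ty": 0,"tz": 0,"turn": 0},{"tx": 0,"ty": 0,"tz": 0,"turn": 0},{"tx": 0,"ty": 0,"tz": 0,"turn": 0},{"tx": 0,"ty": 0,"tz": 0,"turn": 0}], "jaw": 24}}

```text
clock: 13.82
eef_pos: [0.5248, 0.0018, 0.0403]
eef_rot: [179.9, -0.2, 20.5]
ft_force: [-0.3, 1.6, 6.2]
opening: 0.0313
grip_force: 30.0
```

```bash
python3 - <<'E'
from h import *
c=cam('wrist'); s=telemetry.get_state(); print(s['clock'],s['eef_pos'],s['eef_rot'],s['opening'],s['ft_force'])
u,v=proj(c,s['eef_pos']).astype(int); print(u,v)
blob(c,(3,130,30),(20,255,255),(u-50,v-50,u+50,v+50),.034)
E
```

```text
13.8667 [0.52482719 0.00180131 0.04027473] [179.93018615  -0.21403722  20.53362973] 0.031135904691897736 [-0.62186784  2.27262389  6.97262809]
323 292
bbox (303, 266, 41, 36) centroid (322.9, 283.7) [0.5248 0.002  0.034 ] delta [ 0.  -0.2  6.3]
```

>>> {"api": "carry_out", "payload": {"increments": [{"tx": 0,"ty": 0,"tz": -30,"turn": 0},{"tx": 0,"ty": 0,"tz": -70,"turn": 0},{"tx": 0,"ty": 0,"tz": -105,"turn": 0},{"tx": 0,"ty": 0,"tz": -120,"turn": 0},{"tx": 18,"ty": -28,"tz": -120,"turn": 0},{"tx": 36,"ty": -56,"tz": -120,"turn": 0},{"tx": 54,"ty": -84,"tz": -120,"turn": 0},{"tx": 72,"ty": -112,"tz": -120,"turn": 0},{"tx": 86,"ty": -133,"tz": -120,"turn": 0},{"tx": 91,"ty": -141,"tz": -120,"turn": 0},{"tx": 91,"ty": -141,"tz": -120,"turn": 0},{"tx": 91,"ty": -141,"tz": -120,"turn": 0}]}}

```text
clock: 14.87
eef_pos: [0.5582, 0.1653, 0.158]
eef_rot: [180.0, 0.1, 20.6]
ft_force: [0.5, -0.1, -0.8]
opening: 0.0315
grip_force: 30.2
```

```bash
python3 - <<'E'
from h import *
c=cam('wrist'); s=telemetry.get_state(); print(s['clock'],s['eef_pos'],s['eef_rot'],s['opening'],s['ft_force'],delta([.560,.1663,.104]))
u,v=proj(c,s['eef_pos']).astype(int)
blob(c,(3,130,30),(20,255,255),(u-50,v-50,u+50,v+50),s['eef_pos'][2]-.006)
E
```

```text
14.9167 [0.55813562 0.16467119 0.15794715] [1.79958821e+02 7.79560407e-02 2.05495526e+01] 0.03129215469096225 [ 0.02872953 -0.37420523 -0.85056606] [ 2.4 -0.9 53.9]
bbox (303, 266, 41, 36) centroid (322.9, 283.6) [0.5584 0.1656 0.1519] delta [ 0.5 -0.8  6. ]
```

>>> {"api": "carry_out", "payload": {"increments": [{"tx": 2,"ty": -1,"tz": 10,"turn": 0},{"tx": 2,"ty": -1,"tz": 20,"turn": 0},{"tx": 2,"ty": -1,"tz": 25,"turn": 0},{"tx": 2,"ty": -1,"tz": 29,"turn": 0},{"tx": 2,"ty": -1,"tz": 33,"turn": 0},{"tx": 2,"ty": -1,"tz": 37,"turn": 0},{"tx": 2,"ty": -1,"tz": 41,"turn": 0},{"tx": 2,"ty": -1,"tz": 45,"turn": 0},{"tx": 2,"ty": -1,"tz": 45,"turn": 0}]}}

```text
clock: 15.67
eef_pos: [0.5594, 0.1673, 0.1122]
eef_rot: [-180.0, 0.1, 20.6]
ft_force: [-0.1, 0.4, -0.7]
opening: 0.0309
grip_force: 30.2
```

>>> {"api": "carry_out", "payload": {"increments": [{"tx": 0,"ty": 0,"tz": 3,"turn": 0},{"tx": 0,"ty": 0,"tz": 5,"turn": 0},{"tx": 0,"ty": 0,"tz": 7,"turn": 0},{"tx": 0,"ty": 0,"tz": 8,"turn": 0},{"tx": 0,"ty": 0,"tz": 8,"turn": 0}]}}

```text
clock: 16.08
eef_pos: [0.5597, 0.1673, 0.1064]
eef_rot: [-180.0, 0.1, 20.6]
ft_force: [-4.8, -1.1, 7.8]
opening: 0.0317
grip_force: 30.8
```

Seated at 66 mm. I'll release, lift away and check.

>>> {"api": "carry_out", "payload": {"increments": [{"tx": 0,"ty": 0,"tz": 0,"turn": 0},{"tx": 0,"ty": 0,"tz": 0,"turn": 0},{"tx": 0,"ty": 0,"tz": 0,"turn": 0},{"tx": 0,"ty": 0,"tz": 0,"turn": 0},{"tx": 0,"ty": 0,"tz": 0,"turn": 0},{"tx": 0,"ty": 0,"tz": 0,"turn": 0}], "jaw": 56}}

```text
clock: 16.58
eef_pos: [0.5603, 0.1674, 0.1052]
eef_rot: [180.0, -0.0, 20.6]
ft_force: [0.3, 0.4, -0.4]
opening: 0.0561
grip_force: 0.0
```

>>> {"api": "carry_out", "payload": {"increments": [{"tx": 0,"ty": 0,"tz": -15,"turn": 0},{"tx": 0,"ty": 0,"tz": -50,"turn": 0},{"tx": 0,"ty": 0,"tz": -90,"turn": 0},{"tx": 0,"ty": 0,"tz": -110,"turn": 0},{"tx": -40,"ty": 0,"tz": -110,"turn": 0},{"tx": -70,"ty": 0,"tz": -110,"turn": 0},{"tx": -70,"ty": 0,"tz": -110,"turn": 0},{"tx": -70,"ty": 0,"tz": -110,"turn": 0}]}}

```text
clock: 17.25
eef_pos: [0.493, 0.1425, 0.2146]
eef_rot: [-180.0, 0.1, 20.5]
ft_force: [0.0, 1.1, 0.2]
opening: 0.0558
grip_force: 0.0
```

```bash
python3 - <<'E'
from h import *
s=telemetry.get_state(); print(s['clock'],s['eef_pos'],s['ft_force'])
P=np.array([.5600,.1664])
for n in ['wrist','scene','top']:
    c=cam(n); q=proj(c,[*P,.10]); print(n,q); u,v=q.astype(int)
    try: blob(c,(3,120,30),(20,255,255),(u-15,v-15,u+15,v+15),.10)
    except Exception as e: print(e)
    try: blob(c,(95,100,15),(130,255,255),(u-40,v-40,u+40,v+40),.058)
    except Exception as e: print(e)
E
```

```text
17.25 [0.49297366 0.1424878  0.21462484] [0.04810887 1.09439551 0.22261675]
wrist [324.75183996 107.29728153]
bbox (310, 92, 28, 30) centroid (323.4, 106.4) [0.5602 0.1675 0.1   ] delta [ 7.010e+01 -1.000e-01  1.154e+02]
bbox (310, 119, 40, 17) centroid (332.8, 130.4) [0.5426 0.1523 0.058 ] delta [ 48.2   7.9 157.4]
scene [262.49174028 222.91118109]
bbox (258, 220, 10, 7) centroid (262.8, 223.0) [0.5593 0.1659 0.1   ] delta [ 67.7   0.9 115.8]
bbox (257, 236, 18, 11) centroid (266.0, 241.8) [0.5443 0.1692 0.058 ] delta [ 54.7  -7.5 157.8]
top [258.62380173 198.63313836]
max() iterable argument is empty
max() iterable argument is empty
```

Two cameras put the cap's dot within about 1 mm of the post axis at the expected height of 100 mm, and the arm is clear. I'll hand the job in.

```bash
python3 -c "
from station import arm; print(arm.job_done())"
```

```text
the job is handed in; nothing more can be done
None
```

The support disc, blue spacer and black cap are stacked on the holder's post and released, and the job is handed in at about 17 s; no verdict came back, but the last camera check put the cap within about 1 mm of the axis at the right height.

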